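# Hang the screw bin from the display link

### The job

Hang the blue screw bin with the wire hook on top from the wire link that hangs on the display stand. Without lifting it by hand, slide the bin gently along the counter until its hook is through the link and over the link's lower wire, then raise the stand's carriage by its black knob so that the bin hangs from the link a good 3 cm or more clear of the counter, and let go. Do not tip the bin, keep the link on its prongs and leave everything else where it is.

Things in the scene. Friction and masses are not known exactly. Their poses are not given: they have to be found in the camera images.
- stand: Display stand fixed to the counter: square aluminium mast, 18 mm wide, 305 mm tall, on a steel base plate (12 mm thick, 140 mm wide, from x = -20 to +110 mm). Origin: mast foot on the counter. Its -x axis is the way its two prongs point (roughly to the robot), z up. The bin is to be slid along the stand's +x until it is under the prongs, just short of the base plate.
- carriage (a joint): Height of the stand's carriage in m: 0 at the start (bottom stop), up to 0.09 (top stop). About 8 N of friction holds it where it is left, also with the bin on; raising it takes 10 to 17 N. It is a black sleeve with two level 6 mm steel prongs, 36 mm apart, at 206 mm height at the start, that reach 130 mm forward of the mast axis and turn up 14 mm at the tips, and a knob.
- knob (a point): Grip point of the carriage's black knob: an upright round post, 24 mm in diameter, 40 mm tall, on a plate (34 x 50 mm) across the prongs 70 mm in front of the mast, with a head 34 mm in diameter and 8 mm thick on top. The point lies on the post's axis, 24 mm above the plate, 16 mm below the head, 238 mm above the counter at the start.
- saddle (a point): Point between the prongs, 110 mm in front of the mast axis, where the link's upper wire rests in V-shaped dips of the prongs. Moves with the carriage.
- link: First item: loose closed frame of 6 mm steel wire, 80 mm wide, 85 mm tall (wire centres), hanging on the prongs 110 mm in front of the mast; swings a little. Origin: wire centre at the lowest point, the middle of its lower side, 120 mm above the counter at the start; x along the stand's x, through the opening, y across, z up. The lower side is a shallow V, 10 mm higher at y = +-36 mm.
- link_top (a point): Middle of the link's upper wire, 85 mm above the link's origin; at saddle while the link is properly hung.
- bin: Second item: open blue bin of screws with a wire handle and hook, 150 (x) x 96 (y) mm, 62 mm tall, front wall (-x end, towards the robot) upright and 42 mm tall; 0.25 to 0.5 kg. Origin: centre of its underside, z up. Starts 65 to 90 mm short of the link, within 15 mm and 0.2 rad of in line. Sliding it takes under 6 N; it must not be pushed with over 20 N or tipped over 20 degrees.
- bin_hook (a point): Underside of the bend of the bin's hook (6 mm wire), at bin x = y = 0, 153 mm up. The stem stands at bin x = -17 mm, the tip points down at x = +17 mm, lowest 134 mm up: it clears the link's lower wire by 6 to 11 mm. In place when above that wire, within 10 mm in x; the carriage then rises 30 mm before lifting the bin. The handle's arch below is 102 mm high, joined to both side walls.
- plain_bin: Bystander, leave it alone: a slightly smaller blue bin of screws with no wire handle, about 110 x 80 x 52 mm. Origin: centre of its underside.
- tape: Bystander, leave it alone: a black tape measure, about 65 x 32 x 62 mm. Origin: centre of its underside.
- carton: Bystander, leave it alone: a cardboard carton, 90 x 60 x 50 mm. Origin: centre of its underside.
- jar: Bystander, leave it alone: a glass jar, 56 mm across, 75 mm tall. Origin: centre of its underside.
- driver: Bystander, leave it alone: a screwdriver lying down, about 200 mm long. Origin: centre of its underside.
- wrench: Bystander, leave it alone: a wrench lying flat. Origin: centre of its underside.
- spare: Bystander, leave it alone: a spare wire link lying flat on the counter, the same as the hanging one, not needed. Origin: centre of its underside.
Things that resemble listed ones, but are neither listed nor needed, are in the scene too. Leave any brown or red look-alike of the bin alone.

How it is judged:
On the way:
1. the bin, still standing on the counter, has its hook through the link and over the link's lower wire (x of bin_hook in the frame of link between -0.016 and 0.016 m and y of bin_hook in the frame of link between -0.032 and 0.032 m and z of bin_hook in the frame of link between -0.004 and 0.045 m and distance between link_top and saddle below 0.012 m and height (world z) of bin below 0.006 m), for 0.2 s.
At the end, for the whole second after the job is handed in: the bin hangs by its hook on the link's lower wire (bend at most 12 mm above the wire's centre, within 16 mm along, 32 mm across), within 0.2 rad of level, 25 mm or more above the counter, below 0.06 m/s; the link is in the prongs' dips (12 mm); the carriage stays up (x of bin_hook in the frame of link between -0.016 and 0.016 m and y of bin_hook in the frame of link between -0.032 and 0.032 m and z of bin_hook in the frame of link between -0.004 and 0.045 m and distance between link_top and saddle below 0.012 m and z of bin_hook in the frame of link below 0.012 m and height (world z) of bin above 0.025 m and angle between bin's own z axis and vertical below 0.2 rad and linear speed of bin below 0.06 m/s and velocity of joint carriage between -0.005 and 0.005 m/s); the robot touches nothing.
It fails at once if the bin is lifted off the counter before its hook is in the link (height (world z) of bin above 0.015 m and not (x of bin_hook in the frame of link between -0.016 and 0.016 m and y of bin_hook in the frame of link between -0.032 and 0.032 m and z of bin_hook in the frame of link between -0.004 and 0.045 m)).
It fails at once if the bin is pushed or squeezed with more than 20 N (contact force between any of the fingers, the arm and bin above 20 N).
It fails at once if the bin is tipped by more than 0.35 rad (20 degrees) (angle between bin's own z axis and vertical above 0.35 rad).
It fails at once if the link comes off the prongs (distance between link_top and saddle above 0.03 m).
It fails at once if another thing on the counter is moved by more than 30 mm (distance of any of plain_bin, tape, carton, jar, driver, wrench, spare from where it was at the start of the episode above 0.03 m).
It also fails if it takes over 58 s, if anything falls off the work surface, if the arm or the gripper's body presses on something with over 40 N, if the wrist force passes 120 N, or if a joint passes its speed limit or range.

### The arm

A 6-joint arm with a two-finger parallel gripper is mounted at the origin on the work surface. World frame = base frame: x ahead of the robot, y to its left, z up, the work surface at z = 0. Lengths are in m, angles in rad, forces in N, time in s.
With the tool pointing down it reaches from about 0.325 to 0.775 m from the base axis. Payload 9.3 kg.
Tool frame: the origin (TCP) lies where the fingers leave the gripper's body, on its centre line; the fingertips stand 73 mm ahead of it and the grasp point (between the pads) lies 54 mm ahead of it; z points along the fingers, y is the line along which they close (so a half turn about z gives the same grasp; the last joint's range is limited). The gripper opens to 85 mm and grips with 20 to 120 N. Pads are 22 mm wide; open, the fingers measure 114 mm over their backs; the gripper's body (76 mm by 85 mm) begins 54 mm behind the grasp point. The pads swing forward as they close: fully open they stand 13 mm farther back than shut.
Start: joints at [-1.419, 0.259, 0.021, 1.334, 0, 1.418], TCP at [0.165, -0.525, 0.304] pointing down, gripper open.
Joint ranges: [-3.04, 3.04], [-0.91, 1.82], [-1.04, 1.36], [-1.92, 1.95], [-1.52, 1.45], [-3.14, 3.14]. Speed limits (rad/s): [2.22, 2.22, 2.79, 3.14, 3.14, 3.14].

### API

Orientations are given as a 3x3 rotation matrix whose columns are the frame's x, y, z axes.
In Python, from plant import move_ptp, movel, movej, ungrasp, close_gripper, hold, ik, read_state, snapshot, IKError, hand_in, boxes_of gives the robot as it stands. Calls block until the motion is done:
- move_ptp(position, orientation): joint-space move of the TCP to a pose.
- movel(position, rot=None, v=0.15, until_force=None): straight line of the TCP; rot=None keeps the orientation; v is the mean speed in m/s. With until_force (N) it stops when the force on the tool has changed by that much, and returns True; else False.
- movej(angles): joint-space move.
- ungrasp() and close_gripper(force=None): open the fingers fully, or close them until they stop; force is the grip in N (None keeps the last).
- hold(seconds).
- ik(position, orientation): joint angles nearest the present ones, or None.
- read_state(): the state.
- snapshot(name): name is "side" or "top" or "wrist"; returns a dict with "color" (420x560x3 uint8, red, green, blue), "range_z" (420x560 float32, m along the optical axis (not along the pixel's ray), 0 where there is no reading), "vertical_fov" (degrees; the focal length in pixels is half the picture's height over the tangent of half this angle, whatever the lens; pixels are square), "cx", "cy" (the principal point, pixels), "T" (4x4, takes a point from camera to world coordinates). Camera axes: x right, y up, looking along -z (the intrinsics and any distortion apply to the point x, -y, -z); pixel columns grow to the right and rows downward; lengths in m; the calibration is good to about 2 mm. A picture is of the moment at which its call begins.
A pose or a line that the arm cannot do raises IKError and nothing moves.
- hand_in(): hands the job in; it is judged then, once.
Trained networks look in the newest picture that a camera, given by its name, has taken for a name from the list of things; names that differ only in an ending like _2 or _b are one class to them, and where a whole thing is asked for, a point or a joint stands for the part that bears it (a point fixed in the world has none). Each returns a list of dicts, best first, with "p" (0 to 1); they miss things now and then, are a little off and sometimes report something else, mostly with a low value. They report only what shows in the picture. A call takes as long as a camera call. They do not tell look-alikes from the thing itself.
- boxes_of(camera, query): "box" ([left, top, width, height] in pixels, round what is visible of it).
The state is a dict: "time_s": time; "joint_positions": joint angles; "qvel": joint speeds; "joint_efforts": joint torques, N m; "eef_pos": TCP position; "eef_rot": TCP orientation; "contact_force": force on the tool from outside, world axes, zero at the start; "moment": the same for the moment, N m; "finger_gap": finger opening in m; "finger_force": force on a finger pad.
Only numpy, scipy, OpenCV 4.12 (cv2) and the standard library are available. Lean on these libraries where they do the work, as an engineer would, in place of code of your own. Each camera call takes 0.05 s, during which the arm holds its last target. There are 200 camera calls.

## Working session

There is one attempt and no reset: what is moved stays moved. The work goes in short steps, each a Python script; the robot and the scene stay as the last script left them, time stands still between calls to the robot, and variables do not carry over. Pictures are saved under pics/ and viewed, at most 10 in all, crops included, and the job is handed in when it is done.

```bash
mkdir -p pics; ls; cat > h.py <<'E'
import numpy as np, cv2
from plant import *
def cloud(s):
    h,w=s["range_z"].shape; f=h/2/np.tan(np.radians(s["vertical_fov"])/2)
    v,u=np.mgrid[0:h,0:w]; z=s["range_z"].astype(float)
    P=np.stack([(u-s["cx"])/f*z,-(v-s["cy"])/f*z,-z],-1)
    W=P@s["T"][:3,:3].T+s["T"][:3,3]; W[z==0]=np.nan
    return W
def save(s,n,crop=None,k=1):
    c=s["color"]
    if crop: x,y,w,h=crop; c=c[y:y+h,x:x+w]
    cv2.imwrite(f"pics/{n}.png",cv2.cvtColor(cv2.resize(c,None,fx=k,fy=k,interpolation=cv2.INTER_CUBIC),cv2.COLOR_RGB2BGR))
E
python3 - <<'E'
from h import *
import pickle
S={}
for n in("side","top"):
    s=snapshot(n); S[n]=s
    print(n,{k:(v if not hasattr(v,'shape') else v.shape) for k,v in s.items() if k not in("color","range_z")}, s["T"].round(3).tolist())
    W=cloud(s)
    for q in("stand","knob","link","bin","plain_bin","bin_hook","spare"):
        for b in boxes_of(n,q)[:3]:
            x,y,w,h=map(int,b["box"]); print(q,b["p"],[x,y,w,h],np.nanmedian(W[y:y+h,x:x+w].reshape(-1,3),axis=0).round(3))
pickle.dump(S,open("s0.pkl","wb"))
save(S["side"],"side0",k=1.4); save(S["top"],"top0",k=1.4)
E
```

```text
pics
side {'vertical_fov': 48.40986337316346, 'cx': 275.6928711167221, 'cy': 214.3459095464681, 'T': (4, 4)} [[-0.96, 0.152, -0.235, 0.34], [-0.28, -0.535, 0.797, 0.827], [-0.004, 0.831, 0.556, 0.722], [0.0, 0.0, 0.0, 1.0]]
stand 0.61 [152, 161, 108, 143] [0.762 0.02  0.01 ]
stand 0.5 [241, 249, 88, 87] [0.53  0.11  0.013]
knob 0.63 [183, 192, 77, 41] [0.707 0.101 0.186]
link 0.52 [236, 214, 25, 50] [ 0.64  -0.007  0.048]
bin 0.84 [292, 336, 95, 83] [0.381 0.291 0.011]
bin 0.66 [243, 250, 83, 89] [0.53  0.118 0.013]
bin 0.56 [295, 147, 47, 63] [ 0.565 -0.388  0.02 ]
plain_bin 0.98 [290, 233, 54, 47] [ 0.493 -0.03   0.018]
bin_hook 0.85 [290, 336, 100, 82] [0.381 0.289 0.01 ]
bin_hook 0.84 [242, 253, 90, 79] [0.525 0.106 0.014]
bin_hook 0.8 [296, 146, 49, 61] [ 0.561 -0.408  0.021]
spare 0.87 [140, 348, 48, 50] [ 0.698  0.352 -0.001]
top {'vertical_fov': 50.047387419217344, 'cx': 276.887834574602, 'cy': 209.9130453261442, 'T': (4, 4)} [[0.005, 0.996, -0.091, 0.46], [-1.0, 0.007, 0.025, 0.029], [0.026, 0.091, 0.995, 1.237], [0.0, 0.0, 0.0, 1.0]]
stand 0.8 [210, 118, 56, 75] [0.704 0.101 0.012]
knob 0.81 [211, 135, 32, 63] [0.67  0.121 0.134]
knob 0.47 [203, 187, 34, 10] [0.606 0.146 0.126]
link 0.75 [205, 191, 33, 7] [0.607 0.146 0.12 ]
link 0.16 [276, 217, 28, 43] [ 0.496 -0.036  0.013]
bin 0.9 [119, 255, 70, 58] [0.374 0.323 0.011]
bin 0.8 [204, 196, 44, 68] [0.517 0.135 0.012]
bin 0.77 [377, 198, 60, 40] [ 0.552 -0.356  0.014]
plain_bin 0.97 [274, 217, 30, 41] [ 0.499 -0.034  0.013]
bin_hook 0.76 [119, 258, 69, 53] [0.372 0.324 0.012]
bin_hook 0.74 [380, 197, 60, 42] [ 0.552 -0.363  0.014]
bin_hook 0.6 [205, 199, 45, 61] [0.519 0.131 0.013]
spare 0.76 [132, 158, 27, 18] [0.691 0.363 0.   ]
```

View pics/side0.png

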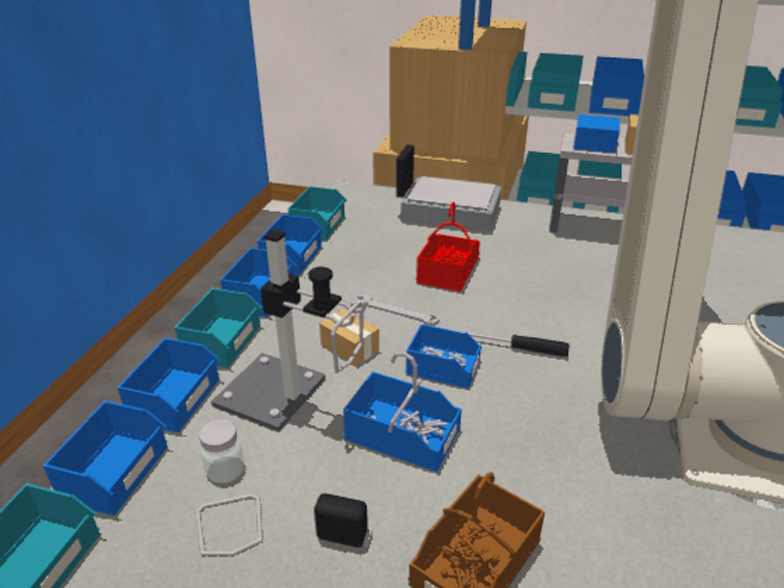

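View pics/top0.png

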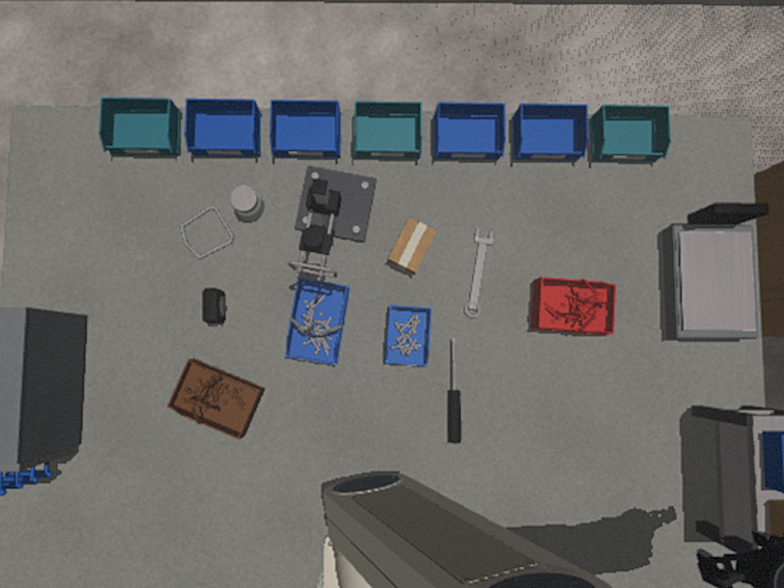

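The target is the blue bin with the wire hook, at top (227,230) and side (288,300). Things it could be taken for are the plain blue bin, with no hook, at side (318,253) and top (290,238); the red bin at side (320,185); the brown bin at side (340,380); and the row of wall bins. The stand's mast is at side (200,230), its knob at (229,205) and the hanging link at (249,238).

```bash
python3 - <<'E'
from h import *
import pickle
S=pickle.load(open("s0.pkl","rb"))
save(S["side"],"crop0",(170,150,180,200),3)
for n in S:
    s=S[n]; W=cloud(s); hsv=cv2.cvtColor(s["color"],cv2.COLOR_RGB2HSV)
    x,y,z=W[...,0],W[...,1],W[...,2]
    blue=(hsv[...,0]>95)&(hsv[...,0]<125)&(hsv[...,1]>130)
    roi=(x>.42)&(x<.63)&(y>.05)&(y<.22)
    m=blue&roi&(z>.004)&(z<.075); p=W[m]
    print(n,"bin all",m.sum(),cv2.minAreaRect(p[:,:2].astype(np.float32)*1000), "zmax",np.percentile(p[:,2],[2,50,98]).round(3))
    r=p[(p[:,2]>.034)]; print("  rim",cv2.minAreaRect(r[:,:2].astype(np.float32)*1000))
    for nm,mm in dict(hook=roi&(z>.125)&(z<.17)&~blue&(x<.585),arch=roi&(z>.085)&(z<.108)&~blue&(x<.585),head=(x>.6)&(x<.75)&(y>.02)&(y<.2)&(z>.254)&(z<.27),mast=(x>.6)&(x<.85)&(y>.0)&(y<.2)&(z>.297)&(z<.315),link=(x>.57)&(x<.66)&(y>.05)&(y<.2)&(z>.112)&(z<.145),prong=(x>.55)&(x<.66)&(y>.05)&(y<.2)&(z>.2)&(z<.225)).items():
        q=W[mm]
        if len(q)>4: print("  ",nm,len(q),q.mean(0).round(4),q.min(0).round(3),q.max(0).round(3))
    v=hsv[...,2]; mm=(x>.6)&(x<.95)&(y>-.06)&(y<.2)&(z>.007)&(z<.018)&(hsv[...,2]<110)&~blue
    k=cv2.morphologyEx(mm.astype(np.uint8),cv2.MORPH_OPEN,np.ones((3,3),np.uint8)); q=W[k>0]; print("  base",len(q),cv2.minAreaRect(q[:,:2].astype(np.float32)*1000))
E
```

```text
side bin all 3277 ((519.5638427734375, 134.94796752929688), (103.8750228881836, 150.8569793701172), 80.67993927001953) zmax [0.007 0.029 0.061]
  rim ((519.6439819335938, 133.701416015625), (101.44078826904297, 150.2950439453125), 80.67993927001953)
   hook 92 [0.5165 0.1359 0.1459] [0.5   0.13  0.127] [0.538 0.141 0.158]
   arch 74 [0.505  0.1469 0.0972] [0.498 0.108 0.085] [0.515 0.168 0.108]
   head 255 [0.6644 0.1228 0.2604] [0.625 0.104 0.254] [0.721 0.14  0.27 ]
   mast 96 [0.7088 0.1132 0.302 ] [0.698 0.099 0.297] [0.723 0.124 0.305]
   link 112 [0.6012 0.1291 0.1285] [0.594 0.092 0.118] [0.611 0.171 0.144]
   prong 487 [0.621  0.1327 0.2098] [0.576 0.096 0.2  ] [0.659 0.172 0.225]
  base 159 ((822.0953979492188, 56.59382629394531), (61.14326858520508, 319.14263916015625), 55.59511184692383)
top bin all 1307 ((517.189208984375, 132.1516876220703), (95.56263732910156, 147.4472198486328), 80.93099212646484) zmax [0.007 0.013 0.063]
  rim ((517.3319702148438, 133.02186584472656), (93.81355285644531, 147.4126739501953), 80.9576416015625)
   hook 43 [0.5176 0.1338 0.1518] [0.499 0.129 0.127] [0.537 0.138 0.16 ]
   arch 58 [0.5034 0.135  0.0975] [0.497 0.101 0.086] [0.516 0.172 0.107]
   head 202 [0.6458 0.1216 0.2625] [0.624 0.101 0.254] [0.714 0.14  0.27 ]
   mast 112 [0.7089 0.1104 0.3051] [0.697 0.098 0.299] [0.721 0.122 0.309]
   link 60 [0.6007 0.13   0.1283] [0.592 0.094 0.12 ] [0.609 0.166 0.145]
   prong 350 [0.6189 0.1239 0.2113] [0.577 0.09  0.2  ] [0.659 0.171 0.225]
  base 1597 ((825.3154296875, 73.3389892578125), (159.87060546875, 309.1835632324219), 67.45771026611328)
```

View pics/crop0.png

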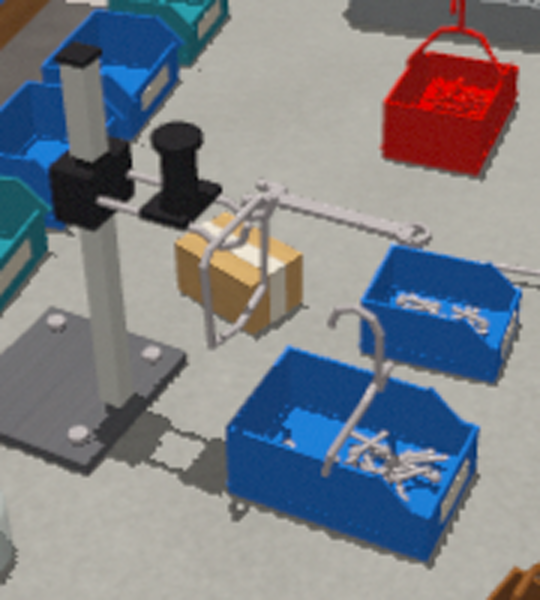

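The crop confirms the choice: a blue bin with a wire hook whose tip points toward the hanging link at crop (235,290), and the stand behind it. The measured sizes and distances agree with the description. I'll push low on the front wall with the fingers closed and the tool tilted, going most of the way and then re-measuring.

```bash
cat >> h.py <<'E'
mast=np.array([.709,.1115]); link=np.array([.601,.1298])
d=(mast-link)/np.linalg.norm(mast-link); n=np.array([-d[1],d[0]])
UP=np.array([0,0,1.])
def rot(yaw,t,flip=False):
    e=np.array([np.cos(yaw),np.sin(yaw),0]); l=np.array([-e[1],e[0],0])
    z=np.sin(t)*e-np.cos(t)*UP; y=-l if not flip else l
    return np.stack([np.cross(y,z),y,z],1), np.cos(t)*e+np.sin(t)*UP
def measure(tag=None):
    """bin rect centre/yaw, hook ends and link from both fixed cameras"""
    out={}
    for c in("side","top"):
        s=snapshot(c); W=cloud(s); hsv=cv2.cvtColor(s["color"],cv2.COLOR_RGB2HSV); x,y,z=np.moveaxis(W,-1,0)
        blue=(hsv[...,0]>95)&(hsv[...,0]<125)&(hsv[...,1]>130)
        roi=(x>.42)&(x<.69)&(y>.04)&(y<.22)
        p=W[blue&roi&(z>.004)&(z<.15)]; r=cv2.minAreaRect(p[:,:2].astype(np.float32)*1000)
        u=(x-link[0])*d[0]+(y-link[1])*d[1]; v=(x-link[0])*n[0]+(y-link[1])*n[1]
        hk=W[roi&(z>.146)&(z<.165)&~blue&(abs(v)<.025)&(u>-.11)&(u<.03)]
        uv=lambda q:np.array([(q[:2]-link)@d,(q[:2]-link)@n]).round(4)
        print(c,"bin uv",uv(np.array(r[0])/1000),np.round(r,1).tolist() if 0 else r, "z",np.percentile(p[:,2],[2,98]).round(3))
        if len(hk): print("   hook top n",len(hk),"uv mean",uv(hk.mean(0)),"u range",((hk[:,:2]-link)@d).min().round(3),((hk[:,:2]-link)@d).max().round(3),"z",hk[:,2].max().round(3))
        lk=W[roi&(z>.112)&(z<.125)&~blue&(abs(u)<.03)&(abs(v)<.04)]
        if len(lk): print("   link n",len(lk),uv(lk.mean(0)))
        if tag: save(s,f"{tag}_{c}",(180,150,160,150),4)
E
python3 - <<'E'
from h import *
b=np.array([.518,.1335]); yaw=-.164
R0=None
for flip in(False,True):
    R,f=rot(yaw,.4,flip)
    e=np.array([np.cos(yaw),np.sin(yaw)])
    g=(link-b)/np.linalg.norm(link-b)               # push direction, line through bin centre
    c0=b-g*.075/(g@e)
    def tcp(c,z=.022): return np.array([*c,z])-.011*f-.073*R[:,2]
    pts=[tcp(c0-.02*g)+[0,0,.2],tcp(c0-.02*g),tcp(c0+.085*g)]
    q=[ik(p,R) for p in pts]; print(flip,[None if a is None else np.round(a,2) for a in q])
    if R0 is None and all(a is not None for a in q): R0=R;P=pts;T=tcp
print(c0,g)
close_gripper(20)
move_ptp(P[0],R0); movel(P[1],v=.15)
t=movel(T(c0+.060*g),v=.04)
s=read_state(); print(s["time_s"],s["contact_force"],s["eef_pos"])
measure("a")
E
```

```text
False [array([ 0.24, -0.15, -0.54,  0.82, -0.15, -2.77]), array([ 0.24,  0.1 , -0.92,  0.18, -0.15, -2.77]), array([ 0.17,  0.24, -0.73,  0.22, -0.13, -2.83])]
True [array([ 0.24, -0.15, -0.54,  0.82, -0.15,  0.37]), array([ 0.24,  0.1 , -0.92,  0.18, -0.15,  0.37]), array([ 0.17,  0.24, -0.73,  0.22, -0.13,  0.31])]
[0.44253667 0.13686403] [ 0.99900787 -0.04453409]
8.6833 [-4.69949254  0.68694846  3.20331942] [0.46408369 0.14040524 0.08461202]
side bin uv [-0.0404 -0.0029] ((560.68896484375, 133.73284912109375), (102.63336944580078, 184.4674835205078), 79.6370620727539) z [0.007 0.06 ]
   hook top n 49 uv mean [-0.0267 -0.002 ] u range -0.041 -0.009 z 0.157
   link n 32 [-0.0001  0.0018]
top bin uv [-0.0262 -0.0052] ((574.3232421875, 129.03781127929688), (95.87590026855469, 148.26278686523438), 80.65515899658203) z [0.007 0.063]
   hook top n 34 uv mean [-0.026  -0.0037] u range -0.042 -0.01 z 0.164
   link n 18 [0.     0.0022]
```

View pics/a_side.png

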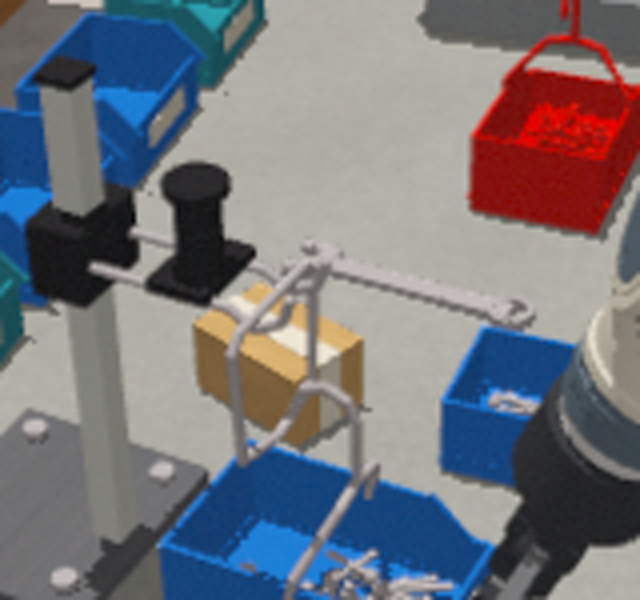

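The image shows the hook (crop 315,390) pointing through the link, 26 mm short and about 5 mm off sideways. The force is about 5 N and the bin is upright. Next I'll push the remaining 26 mm along the same line.

```bash
python3 - <<'E'
from h import *
p=np.array(read_state()["eef_pos"]); g=np.array([.99901,-.04453,0])
movel(p+.0265*g,v=.03)
s=read_state(); print(s["time_s"],s["contact_force"])
movel(np.array(s["eef_pos"])-.05*g,v=.12)
hold(.2); measure("b"); print(read_state()["time_s"])
E
```

```text
9.8083 [-4.53559046  0.36888312  1.93849548]
side bin uv [-0.0393  0.0004] ((562.3493041992188, 136.7335205078125), (101.70356750488281, 233.41708374023438), 79.93492126464844) z [0.007 0.06 ]
   hook top n 46 uv mean [0.     0.0008] u range -0.014 0.016 z 0.158
   link n 54 [-0.0039 -0.0003]
top bin uv [-0.0002 -0.0024] ((600.4205932617188, 127.51105499267578), (96.00121307373047, 147.7242889404297), 80.2572250366211) z [0.007 0.064]
   hook top n 29 uv mean [-0.002  -0.0008] u range -0.018 0.017 z 0.16
   link n 14 [-0.0026  0.0022]
10.675
```

View pics/b_side.png

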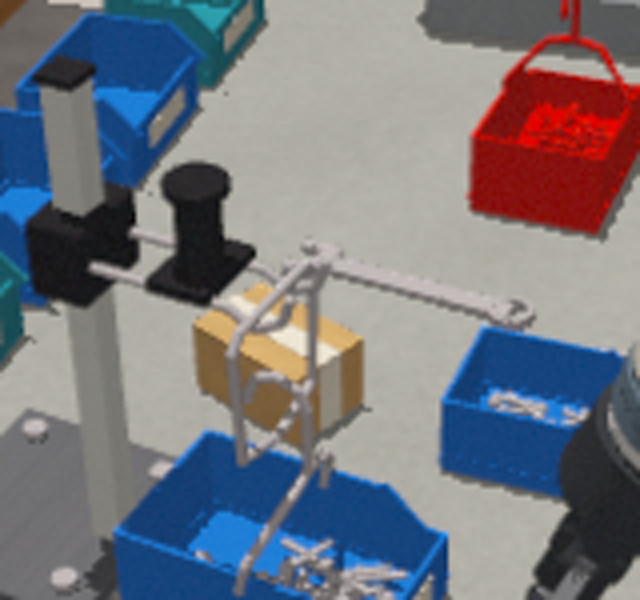

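The hook bend at crop (275,380) is through the link, over its lower wire at (265,450), and centred within 3 mm. Next is the knob, at crop (197,225).

```bash
python3 - <<'E'
from h import *
yaw=np.arctan2(d[1],d[0]); k=mast-.07*d; print(k,yaw)
zt=.241+.054
P=np.array([*k,zt]); 
for flip in(False,True):
    R,_=rot(yaw,0,flip); q=[ik(P+[0,0,h],R) for h in(.1,0,.075)]; print(flip,[None if a is None else np.round(a,2) for a in q])
R,_=rot(yaw,0,False)
s=np.array(read_state()["eef_pos"])
movel(s+[-.03,0,.27],v=.25)
ungrasp()
move_ptp(P+[0,0,.1],R)
s=snapshot("wrist"); W=cloud(s); x,y,z=np.moveaxis(W,-1,0)
q=W[(z>.256)&(z<.27)&(np.hypot(x-k[0],y-k[1])<.04)]
if len(q): print("head",len(q),(q.max(0)+q.min(0))/2,np.ptp(q,axis=0))
save(s,"w0"); print(read_state()["time_s"])
s=snapshot("side"); save(s,"c",(150,60,200,240),2.4)
E
```

```text
[0.63998377 0.12319442] -0.16785015666001749
False [array([ 0.06,  0.45,  0.53,  1.66,  0.  , -2.91]), array([ 0.06,  0.44,  0.27,  1.4 ,  0.  , -2.91]), array([ 0.06,  0.44,  0.46,  1.59,  0.  , -2.91])]
True [array([0.06, 0.45, 0.53, 1.66, 0.  , 0.23]), array([0.06, 0.44, 0.27, 1.4 , 0.  , 0.23]), array([0.06, 0.44, 0.46, 1.59, 0.  , 0.23])]
head 1666 [0.64030874 0.12130776 0.25998347] [0.03308846 0.03320152 0.00782416]
13.6833
```

View pics/c.png

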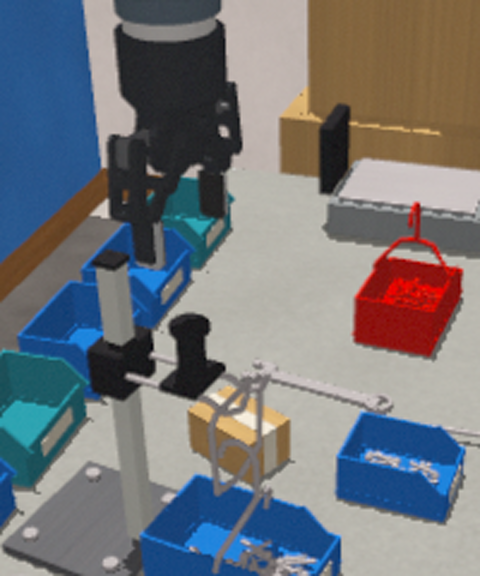

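The gripper is above the knob (crop 190,345) with its fingers on either side. The wrist camera measures the knob head at (0.640, 0.121), which agrees with the estimate. Next: go down, grip, and lift slowly.

```bash
python3 - <<'E'
from h import *
P=np.array([.6402,.1218,.295])
print("hit",movel(P,v=.1,until_force=8)); 
close_gripper(60); s=read_state(); print(s["finger_gap"],s["finger_force"],s["contact_force"],s["eef_pos"])
if .015<s["finger_gap"]<.03:
    p=np.array(s["eef_pos"])
    movel(p+[0,0,.026],v=.04); print(read_state()["contact_force"])
    movel(p+[0,0,.04],v=.012); hold(.3); print(read_state()["contact_force"])
    movel(p+[0,0,.078],v=.025); hold(.5)
    s=read_state(); print(s["eef_pos"],s["contact_force"],s["time_s"],s["finger_gap"])
s=snapshot("side"); save(s,"d",(150,60,200,240),2.4)
E
```

```text
hit False
0.03162659014095068 58.96115720272064 [-0.5802019  -0.76380004  2.92503805] [0.64025633 0.1218471  0.29533673]
```

View pics/d.png

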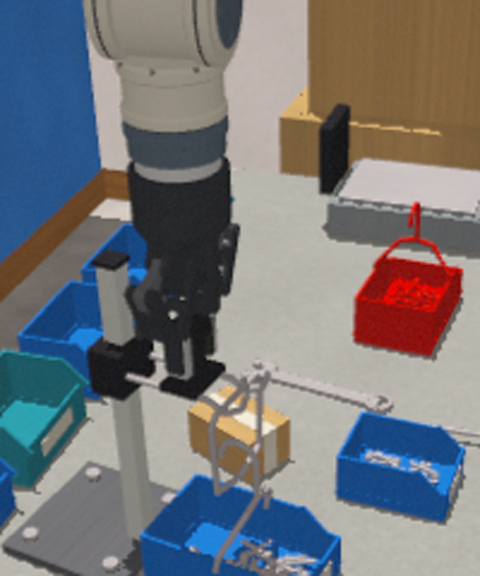

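The gap of 31.6 mm suggests the pads partly caught the head, not the 24 mm post. I'll open, go about 4 mm lower and grip again.

```bash
python3 - <<'E'
from h import *
ungrasp()
P=np.array([.6402,.1214,.2905])
print("hit",movel(P,v=.03,until_force=6))
close_gripper(60); hold(.2); s=read_state(); print(s["finger_gap"],s["finger_force"],s["contact_force"],s["eef_pos"],s["time_s"])
if s["finger_gap"]<.028:
    p=np.array(s["eef_pos"])
    movel(p+[0,0,.026],v=.04); print(read_state()["contact_force"])
    movel(p+[0,0,.04],v=.012); hold(.3); print(read_state()["contact_force"])
    movel(p+[0,0,.078],v=.025); hold(.5)
    s=read_state(); print(s["eef_pos"],s["contact_force"],s["time_s"],s["finger_gap"])
    s=snapshot("side"); save(s,"e",(150,60,200,240),2.4)
E
```

```text
hit False
0.029847579464433803 58.69651637971401 [0.88732173 3.75818448 4.48180669] [0.64027447 0.12170396 0.29084739] 17.1417
```

```bash
python3 - <<'E'
from h import *
close_gripper(80)
p=np.array(read_state()["eef_pos"])
movel(p+[0,0,.02],v=.03); s=read_state(); print(s["contact_force"],s["finger_gap"],s["time_s"])
s=snapshot("side"); save(s,"e",(150,60,200,240),2.4)
W=cloud(s); x,y,z=np.moveaxis(W,-1,0)
q=W[(np.hypot(x-mast[0],y-mast[1])<.035)&(z>.19)&(z<.29)&(s["color"].max(-1)<60)]; print("sleeve z",np.percentile(q[:,2],[1,50,99]))
E
```

```text
[ 4.13434055  3.46125033 -9.96813849] 0.02786569945430751 18.1667
sleeve z [0.2039189  0.23069636 0.24695251]
```

View pics/e.png

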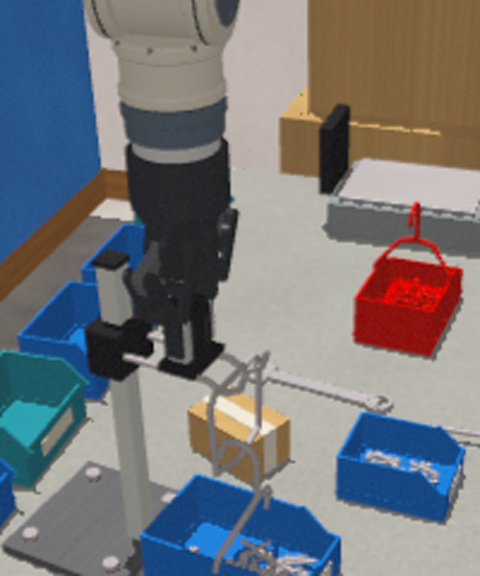

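The carriage has come up: sleeve, prongs and link are about 20 mm higher, at roughly 10 N. I'll keep lifting slowly.

```bash
python3 - <<'E'
from h import *
p=np.array(read_state()["eef_pos"])
for h,v in((.02,.012),(.055,.02)):
    movel(p+[0,0,h],v=v); hold(.3); s=read_state(); print(s["eef_pos"],s["contact_force"],s["finger_gap"],s["time_s"])
hold(.7)
s=snapshot("side"); save(s,"f",(150,60,200,240),2.4)
W=cloud(s); x,y,z=np.moveaxis(W,-1,0); hsv=cv2.cvtColor(s["color"],cv2.COLOR_RGB2HSV)
b=W[(hsv[...,0]>95)&(hsv[...,0]<125)&(hsv[...,1]>130)&(x>.5)&(x<.66)&(y>.05)&(y<.22)]
print("bin z",np.percentile(b[:,2],[1,50,98]))
E
```

```text
[0.6404671  0.12189535 0.3287278 ] [  4.14972464   2.90570554 -13.28614911] 0.02786112475387269 20.2917
[0.64047791 0.12190977 0.36370146] [  3.40668195   3.31151777 -13.06380159] 0.027494014132696892 22.4917
bin z [0.04402141 0.0714166  0.10429763]
```

View pics/f.png

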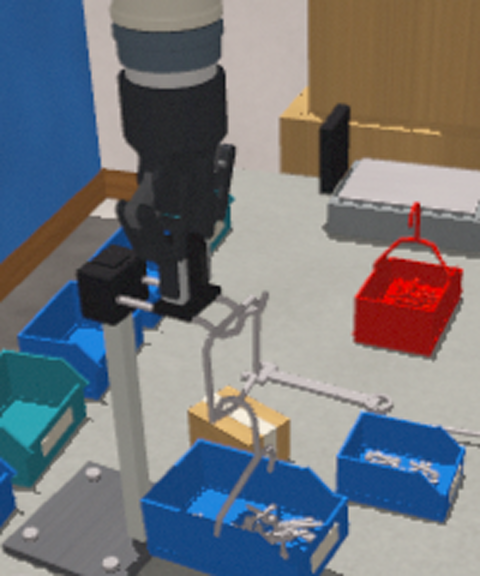

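The bin hangs from the link (hook at crop 235,405), about 42 mm clear of the counter and level. Next: release, withdraw upward, check and hand in.

```bash
python3 - <<'E'
from h import *
ungrasp(); hold(.3)
p=np.array(read_state()["eef_pos"]); movel(p+[0,0,.1],v=.06); hold(1.5)
zs=[]
for i in range(2):
    s=snapshot("side"); W=cloud(s); x,y,z=np.moveaxis(W,-1,0); hsv=cv2.cvtColor(s["color"],cv2.COLOR_RGB2HSV)
    b=W[(hsv[...,0]>95)&(hsv[...,0]<125)&(hsv[...,1]>130)&(x>.5)&(x<.66)&(y>.05)&(y<.22)]
    print("bin",np.percentile(b,[1,50,98],axis=0).round(4).tolist()); hold(.4)
save(s,"g",(150,60,200,240),2.4); print(read_state()["time_s"],read_state()["contact_force"])
E
```

```text
bin [[0.5168, 0.0716, 0.0447], [0.5896, 0.1343, 0.0728], [0.6573, 0.1888, 0.106]]
bin [[0.5168, 0.0713, 0.0458], [0.5903, 0.1345, 0.0728], [0.6576, 0.1893, 0.1056]]
28.3583 [-1.3328541  -0.31894501 -0.24099937]
```

View pics/g.png

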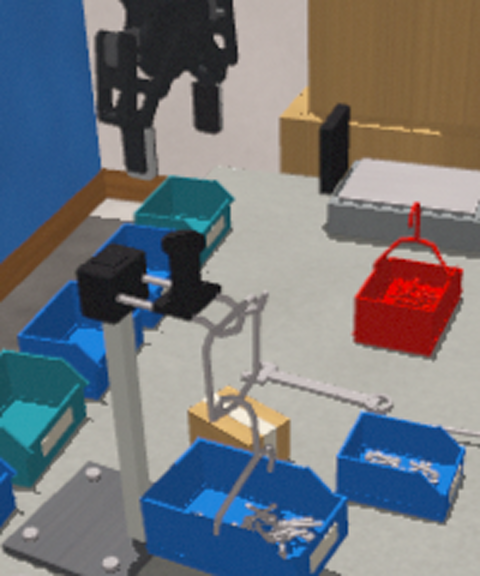

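The gripper is clear of the knob (crop 185,265), the carriage has stayed up, and the bin hangs still from the link (crop 235,405).

```bash
python3 -c "
from plant import *
print(hand_in())"
```

```text
the job is handed in; nothing more can be done
None
```

The job is handed in: the blue bin hangs still and level from the link, about 42 mm clear of the counter, with the carriage up and the gripper clear; the hand-in call returned no verdict.

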